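Pair the loose nozzle and bracket with their twins

ROBOT

A 7-joint arm with a two-finger parallel gripper is mounted at the origin on a cart in front of the work surface, level with it; the furniture and walls round the work are solid. World frame = base frame: x ahead of the robot, y to its left, z up, the work surface at z = 0. Lengths are in m, angles in rad, forces in N, time in s.
With the tool pointing down it reaches from about 0.425 to 1.025 m from the base axis. Payload 3.6 kg.
Tool frame: the origin (TCP) lies midway between the tips of the shut fingers; the grasp point (between the pads) lies 19 mm behind it; z points along the fingers, y is the line along which they close (so a half turn about z gives the same grasp; the last joint's range is limited). The gripper opens to 85 mm and grips with 20 to 120 N. Pads are 22 mm wide; open, the fingers measure 114 mm over their backs; the gripper's body (76 mm by 85 mm) begins 54 mm behind the grasp point. The pads swing forward as they close: fully open they stand 13 mm farther back than shut.
Start: joints at [-1.296, 0.591, 0.048, 1.609, -0.033, 0.943, -0.034], TCP at [0.261, 0.677, 0.231] pointing down, gripper open.
Joint ranges: [-2.69, 2.69], [-0.47, 2.24], [-1.27, 1.36], [0.19, 2.51], [-1.53, 4.68], [0.08, 2.07], [-3.09, 3.09]. Speed limits (rad/s): [2.57, 2.57, 3.14, 3.14, 3.14, 3.14, 3.14].

INTERFACE

Orientations are given as a unit quaternion [w, x, y, z].
In Python, from cell import robot, read_camera gives the robot as it stands. The module is installed in compiled form; this text tells all that it offers.
- The arm moves only by the tool servo_tool, never from a script. Its argument "motion" is a list that holds one entry, the list of rows, each a list of 6 numbers: the shift along the tool's x, y, z in cm, then the turn, a rotation vector about the tool's x, y, z in degrees. In form: [[[x, y, z, ax, ay, az], ...]]. A call has exactly 10 rows; each row shifts and turns the commanded pose from where the row before left it, along the tool's axes as they then stand; what a row does not reach is not made up. A row lasts 1/10 s, in which the tool goes at most 50 mm and 8.59 degrees, less where a joint would pass 70% of its speed; a pose out of reach is approached as far as the arm can. A call with a gripper value outside its range is refused whole. "gripper" is the opening, from 0 (shut) to 1 (fully open), set as the call begins (left out, the last holds). The fingers move at their own pace and stop on an object; "newtons" is the grip in N (left out, the last holds). Time passes only in rows, so rows that do not move let the fingers close, or fill a call up. It gives the time, the measured TCP pose, the force, the opening and the grip force at its end, in the units of the state.
- robot.state(): the state, without advancing time (a new reading comes with each control period).
- read_camera(name): name is "scene" or "top" or "wrist"; returns a dict with "frame" (480x640x3 uint8, red, green, blue), "z_map" (480x640 float32, m along the optical axis (not along the pixel's ray), 0 where there is no reading), "intrinsics" (3x3 intrinsics, pixels), "pose" (4x4, takes a point from camera to world coordinates). Camera axes: x right, y up, looking along -z (the intrinsics and any distortion apply to the point x, -y, -z); pixel columns grow to the right and rows downward; lengths in m; the calibration is good to about 2 mm. A picture is of the moment at which its call begins.
- robot.job_done(): hands the job in; it is judged then, once.
The state is a dict: "time_s": time; "qpos": joint angles; "qd": joint speeds; "joint_efforts": joint torques, N m; "eef_pos": TCP position; "ee_rot": TCP orientation; "force": force on the tool from outside, world axes, zero at the start; "wrist_torque": the same for the moment, N m; "grip_width": finger opening in m; "finger_force": force on a finger pad.
Only numpy, scipy, OpenCV 4.12 (cv2) and the standard library are available. Lean on these libraries where they do the work, as an engineer would, in place of code of your own. Each camera call takes 0.05 s, during which the arm holds its last target. There are 200 camera calls.

TASK

The blue trays are for making up pairs; the parts to add stand on the bench between the trays and the robot. From there, stand the loose copper gas nozzle in the tray that already holds a copper nozzle, and the loose small L bracket in the tray that already holds the same bracket, each standing upright on the tray floor beside its twin.

Things in the scene. Friction and masses are not known exactly. Their poses are not given: they have to be found in the camera images.
- nozzle_mid (a point): Centre of the loose copper-coloured gas nozzle, an upright tube-like cylinder 24 mm in diameter and 64 mm high, standing on the bench; the point lies on its axis, 32 mm above its foot. z is its axis, up. 0.06 kg or so.
- bracket_upright (a point): Small dark steel L bracket in front of the trays, 28 mm wide (its x): flat foot 50 mm long (its y), 8 mm thick; one upright leg, 8 mm thick, 60 mm high (z up), at the +y end. The point: middle of that leg, 34 mm above the underside; the foot's centre lies 21 mm from it towards -y. 0.18 kg or so. Two larger offcuts nearby (two upright walls each, 50 x 50 x 70 and 60 x 60 x 58 mm) have no twin.
- tray_nozzle: Blue open tray, 170 x 120 mm, fixed, one of three alike; this one holds the other copper nozzle, fast to its floor and centred at x = +42 mm, y = 0 of the tray; the near half (round x = -35 mm) is free. Origin: centre of its underside, z up, x along its length away from the robot, y to the left. Walls 4 mm thick, rim 24 mm high, black floor 6 mm above the origin.
- tray_bracket: Blue open tray, 170 x 120 mm, fixed, one of three alike; this one holds the other L bracket (28 mm along x, 50 along y), fast to its floor and centred at x = +42 mm, y = 0 of the tray; the near half (round x = -35 mm) is free. Origin: centre of its underside, z up, x along its length away from the robot, y to the left. Walls 4 mm thick, rim 24 mm high, black floor 6 mm above the origin.

How it is judged:
At the end, for the whole second after the job is handed in: The loose nozzle stands in the tray with the other nozzle and the loose bracket in the tray with the other bracket: inside the walls, on the tray floor (height within 8 mm), upright within about 10 degrees, any yaw, released and staying so (x of nozzle_mid in the frame of tray_nozzle between -0.081 and 0.081 m and y of nozzle_mid in the frame of tray_nozzle between -0.056 and 0.056 m and z of nozzle_mid in the frame of tray_nozzle between 0.03 and 0.046 m and angle between each of nozzle_mid, bracket_upright's own z axis and vertical below 0.17 rad and x of bracket_upright in the frame of tray_bracket between -0.081 and 0.081 m and y of bracket_upright in the frame of tray_bracket between -0.056 and 0.056 m and z of bracket_upright in the frame of tray_bracket between 0.032 and 0.048 m); the robot touches nothing.
It also fails if it takes over 56 s, if anything falls off the work surface, if the arm or the gripper's body presses on something with over 40 N, if the wrist force passes 120 N, or if a joint passes its speed limit or range.

## Working session

There is one attempt and no reset: what is moved stays moved. The work goes in short steps, Python scripts to look and compute and a tool call to move; the robot and the scene stay as the last step left them, time stands still between calls to the robot, and variables do not carry over. Pictures are saved under pics/ and viewed, at most 10 in all, crops included, and the job is handed in when it is done.

Besides the shell and the picture viewer there is one more tool, called as name(argument=value, ...) on one line, values as JSON. servo_tool: Moves the arm, as the interface text tells. Its arguments: {"type":"object","properties":{"motion":{"type":"array"},"gripper":{"type":"number"},"newtons":{"type":"number"}},"required":["motion"]}

```bash
mkdir -p pics; cat > h.py <<'E'
import numpy as np,cv2
from cell import robot,read_camera
def cloud(c):
    K=c["intrinsics"];z=c["z_map"];v,u=np.mgrid[:480,:640]
    P=np.stack([(u-K[0,2])/K[0,0]*z,-(v-K[1,2])/K[1,1]*z,-z,np.ones_like(z)],-1)
    return (P@c["pose"].T)[...,:3]
E
python3 - <<'E'
from h import *
for n in("scene","top"):
    c=read_camera(n); np.savez(f"{n}.npz",**c)
    cv2.imwrite(f"pics/{n}0.png",c["frame"][...,::-1])
    print(n,c["intrinsics"].round(1).tolist(),c["pose"].round(3).tolist(),(c["z_map"]==0).mean())
print(robot.state())
E
```

```text
scene [[575.0, 0.0, 321.4], [0.0, 575.0, 238.6], [0.0, 0.0, 1.0]] [[0.506, 0.384, -0.773, -0.191], [-0.863, 0.223, -0.454, -0.436], [-0.002, 0.896, 0.444, 0.505], [0.0, 0.0, 0.0, 1.0]] 0.004026692708333333
top [[474.9, 0.0, 319.0], [0.0, 474.9, 242.2], [0.0, 0.0, 1.0]] [[0.0, 0.993, -0.121, 0.43], [-1.0, -0.0, -0.003, -0.01], [-0.003, 0.121, 0.993, 1.046], [0.0, 0.0, 0.0, 1.0]] 0.0039453125
{'time_s': 0.1, 'qpos': array([-1.29649302,  0.59202129,  0.04830843,  1.60974922, -0.03330216,
        0.94270938, -0.03371389]), 'qd': array([-3.88657251e-04, -6.63498442e-04, -4.86767986e-04, -2.56952549e-03,
       -1.41599204e-03, -8.12242771e-04, -5.04243169e-05]), 'joint_efforts': array([ 4.11268382e-03, -5.49991858e+01,  1.55298561e+00, -1.98824608e+01,
        9.71222209e-03,  3.74029070e-03,  2.58863821e-06]), 'eef_pos': array([0.2604003 , 0.67578632, 0.23023908]), 'ee_rot': array([-1.32591776e-04,  1.82837115e-01,  9.83142668e-01, -1.03269427e-03]), 'force': array([ 0.02940611,  0.02344963, -0.29557472]), 'wrist_torque': array([-0.02260195,  0.00131507,  0.02902274]), 'finger_force': 0.0, 'grip_width': 0.08524390430063557}
```

View pics/top0.png

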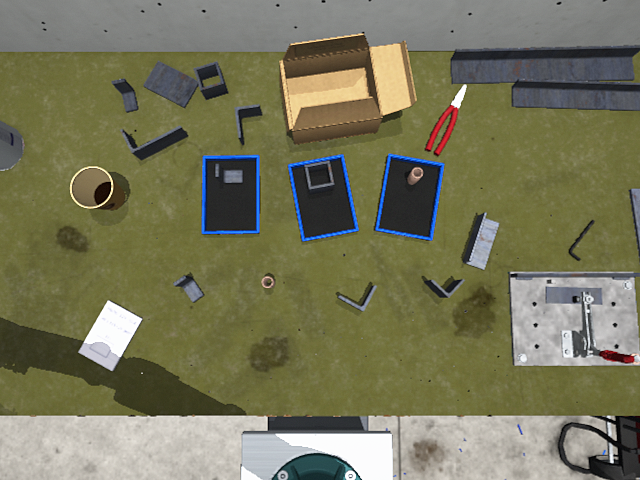

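View pics/scene0.png

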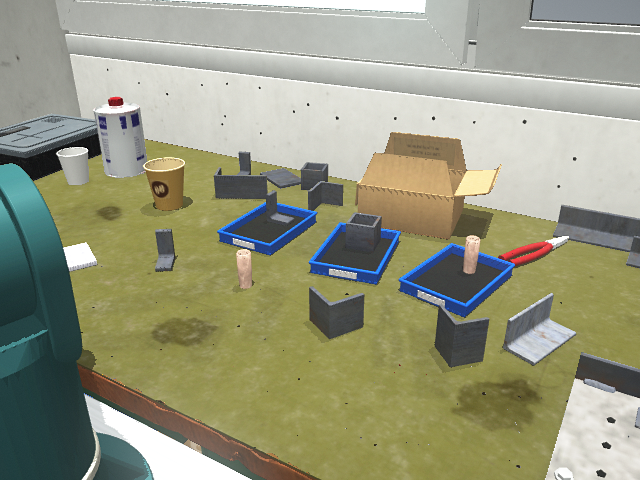

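The top view shows the loose nozzle at about (268,282) and the loose bracket at (188,288). The bracket tray is the left one at (231,195) and the nozzle tray the right one at (410,198). The scene view agrees: bracket (165,250), nozzle (244,268), twins at (275,208) and (471,255).

```bash
python3 - <<'E'
from h import *
for n,rois in (("top",dict(noz=(250,265,290,300),br=(165,265,212,310),trB=(195,148,268,240),trN=(370,148,448,246))),("scene",dict(noz=(230,240,262,296),br=(150,222,182,276)))):
    c=dict(np.load(f"{n}.npz")); P=cloud(c); hsv=cv2.cvtColor(c["frame"],cv2.COLOR_RGB2HSV)
    for k,(a,b,d,e) in rois.items():
        p=P[b:e,a:d].reshape(-1,3);h=hsv[b:e,a:d].reshape(-1,3)
        if k[0]=="t":
            m=(h[:,0]>100)&(h[:,0]<125)&(h[:,1]>150)
            q=p[m&(p[:,2]>.018)&(p[:,2]<.03)]
            r=cv2.minAreaRect((q[:,:2]*1000).astype(np.float32)); print(n,k,np.round(r[0],1),np.round(r[1],1),r[2],np.median(q[:,2]))
            t=p[p[:,2]>.035]; print("  twin",t.min(0).round(3),t.max(0).round(3))
        else:
            for lo,hi in ((.004,.015),(.02,.05),(.05,.055),(.056,.08)):
                q=p[(p[:,2]>lo)&(p[:,2]<hi)]
                if len(q)>4:
                    r=cv2.minAreaRect((q[:,:2]*1000).astype(np.float32)); print(n,k,lo,hi,len(q),np.round(r[0],1),np.round(r[1],1),round(r[2],1),"zmax",q[:,2].max().round(3), cv2.boxPoints(r).round(0).tolist())
E
```

```text
top noz 0.004 0.015 14 [476.5 105.5] [38.2 29.6] 76.0 zmax 0.015 [[458.0, 91.0], [486.0, 83.0], [495.0, 120.0], [467.0, 128.0]]
top noz 0.02 0.05 26 [467.7  97.9] [20.5 19.8] 48.5 zmax 0.05 [[453.0, 97.0], [468.0, 84.0], [482.0, 99.0], [467.0, 112.0]]
top noz 0.05 0.055 8 [467.8  99.4] [18.1 18.8] 83.5 zmax 0.055 [[457.0, 92.0], [476.0, 89.0], [478.0, 107.0], [459.0, 109.0]]
top noz 0.056 0.08 47 [467.6  99.7] [20.8 22.8] 0.1 zmax 0.065 [[457.0, 111.0], [457.0, 88.0], [478.0, 88.0], [478.0, 111.0]]
top br 0.004 0.015 283 [451.1 280.8] [84.4 75.2] 84.1 zmax 0.015 [[409.0, 243.0], [484.0, 235.0], [493.0, 319.0], [418.0, 327.0]]
top br 0.02 0.05 47 [468.6 279.5] [ 7.7 28.3] 51.7 zmax 0.048 [[455.0, 285.0], [477.0, 268.0], [482.0, 274.0], [460.0, 291.0]]
top br 0.05 0.055 10 [467.4 279.8] [ 1.3 27.4] 37.6 zmax 0.055 [[459.0, 290.0], [475.0, 269.0], [476.0, 269.0], [460.0, 291.0]]
top br 0.056 0.08 55 [470.7 282.2] [ 8.4 28.2] 36.2 zmax 0.064 [[459.0, 291.0], [476.0, 268.0], [482.0, 273.0], [466.0, 296.0]]
top trB [663.1 187.7] [176.6 125.7] 0.5629165172576904 0.02293025361634249
  twin [
[... 514 characters left out ...]
0], [455.0, 88.0], [481.0, 91.0], [479.0, 109.0]]
scene noz 0.056 0.08 136 [466.7 101.1] [26.5 22.2] 59.2 zmax 0.065 [[450.0, 95.0], [469.0, 84.0], [483.0, 107.0], [464.0, 118.0]]
scene br 0.004 0.015 279 [452.8 270.8] [53.5 29.1] 37.0 zmax 0.015 [[423.0, 266.0], [440.0, 243.0], [483.0, 275.0], [465.0, 298.0]]
scene br 0.02 0.05 243 [468.9 281.4] [12.1 28.8] 49.9 zmax 0.05 [[454.0, 286.0], [476.0, 267.0], [484.0, 277.0], [462.0, 295.0]]
scene br 0.05 0.055 40 [468.3 281.4] [ 6.4 27.6] 32.0 zmax 0.055 [[458.0, 291.0], [473.0, 268.0], [478.0, 271.0], [464.0, 295.0]]
scene br 0.056 0.08 70 [468.5 282.4] [12.4 28.8] 34.7 zmax 0.063 [[455.0, 291.0], [472.0, 267.0], [482.0, 274.0], [465.0, 298.0]]
```

```bash
cat >> h.py <<'E'
from scipy.spatial.transform import Rotation as R
def plan(x,y,z,yaw):
    "cm in current tool axes, cm in axes after the turn, rotvec deg in tool axes; yaw = heading of tool y"
    s=robot.state();w=s["ee_rot"];r=R.from_quat([*w[1:],w[0]])
    a=np.radians(yaw);yv=np.array([np.cos(a),np.sin(a),0]);best=None
    for k in(1,-1):
        zz=np.array([0,0,-1.]);t=R.from_matrix(np.c_[np.cross(k*yv,zz),k*yv,zz]);d=(r.inv()*t).as_rotvec(degrees=True)
        if best is None or np.linalg.norm(d)<np.linalg.norm(best[0]):best=(d,t)
    e=(np.array([x,y,z])-s["eef_pos"])*100
    print("t",s["time_s"].__round__(2),"tool cm",r.inv().apply(e).round(2),"after turn",best[1].inv().apply(e).round(2),"rot",best[0].round(2),"q7",s["qpos"][6].round(2),"w",round(s["grip_width"],4),"F",s["force"].round(1),"ff",s["finger_force"])
E
python3 -c "
from h import *
plan(.4705,.2815,.12,36.5)"
```

```text
t 0.1 tool cm [-33.78 -29.22  11.09] after turn [-44.19  -6.56  11.02] rot [-0.11  0.04 32.43] q7 -0.03 w 0.0852 F [ 0.   0.  -0.3] ff 0.0
```

servo_tool(motion=[[[-3.38,-2.92,0.5,0,0,0],[-3.38,-2.92,0.5,0,0,0],[-3.38,-2.92,0.5,0,0,0],[-3.38,-2.92,0.5,0,0,0],[-3.38,-2.92,0.5,0,0,0],[-3.38,-2.92,0.5,0,0,0],[-3.38,-2.92,0.5,0,0,0],[-3.38,-2.92,0.5,0,0,0],[-3.38,-2.92,0.5,0,0,0],[-3.38,-2.92,0.5,0,0,0]]], gripper=0.7, newtons=60)

```text
time_s: 1.1
eef_pos: [0.4715, 0.2808, 0.181]
ee_rot: [-0.0, 0.183, 0.983, -0.0]
force: [0.9, 0.6, -1.4]
grip_width: 0.0596
finger_force: 0.0
```

servo_tool(motion=[[[0,0,0.5,0,0,8.1],[0,0,0.5,0,0,8.1],[0,0,0.5,0,0,8.1],[0,0,0.5,0,0,8.1],[0,0,1,0,0,0],[0,0,1,0,0,0],[0,0,1,0,0,0],[0,0,1,0,0,0],[0,0,0,0,0,0],[0,0,0,0,0,0]]])

```text
time_s: 2.1
eef_pos: [0.471, 0.2823, 0.1209]
ee_rot: [-0.0, 0.45, 0.893, -0.0]
force: [1.0, 0.3, 0.4]
grip_width: 0.0598
finger_force: 0.0
```

```bash
python3 -c "
from h import *
plan(.4705,.2815,.024,36.5)
c=read_camera('wrist');cv2.imwrite('pics/w1.png',c['frame'][...,::-1])
P=cloud(c).reshape(-1,3);m=(np.hypot(P[:,0]-.468,P[:,1]-.28)<.06)
for lo,hi in((.004,.014),(.03,.05),(.057,.068)):
    q=P[m&(P[:,2]>lo)&(P[:,2]<hi)];
    if len(q)>5:
        r=cv2.minAreaRect((q[:,:2]*1000).astype(np.float32));print(len(q),r)
"
```

```text
t 2.1 tool cm [-0.04 -0.08  9.69] after turn [-0.03 -0.09  9.69] rot [-0.04 -0.    0.04] q7 0.2 w 0.0598 F [1.  0.3 0.4] ff 0.0
1821 ((453.2033996582031, 271.5820617675781), (49.176204681396484, 28.589916229248047), 35.6993522644043)
102 ((461.9036865234375, 295.02740478515625), (7.871938705444336, 0.9762925505638123), 33.8974609375)
250 ((470.35455322265625, 284.0634460449219), (6.993319034576416, 27.680166244506836), 36.420047760009766)
```

View pics/w1.png

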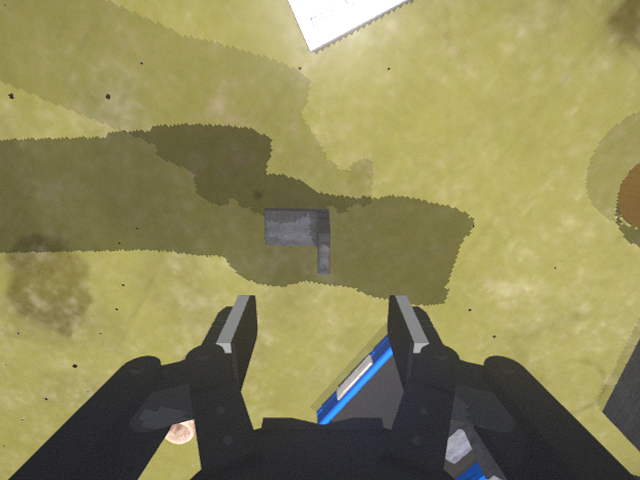

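The wrist view shows the bracket between the fingers, with its leg at about (323,240). The leg's measured position (0.470, 0.284) and 36.4° yaw agree with the top view, so I'll descend and grip.

servo_tool(motion=[[[0,0,1.2,0,0,0],[0,0,1.2,0,0,0],[0,0,1.2,0,0,0],[0,0,1.2,0,0,0],[0,0,1.2,0,0,0],[0,0,1.2,0,0,0],[0,0,1.2,0,0,0],[0,0,0.9,0,0,0],[0,0,0.4,0,0,0],[0,0,0,0,0,0]]])

```text
time_s: 3.15
eef_pos: [0.4709, 0.2823, 0.0237]
ee_rot: [-0.0, 0.45, 0.893, -0.0]
force: [0.3, -0.6, -0.6]
grip_width: 0.0598
finger_force: 0.0
```

servo_tool(motion=[[[0,0,0,0,0,0],[0,0,0,0,0,0],[0,0,0,0,0,0],[0,0,0,0,0,0],[0,0,0,0,0,0],[0,0,0,0,0,0],[0,0,0,0,0,0],[0,0,0,0,0,0],[0,0,0,0,0,0],[0,0,0,0,0,0]]], gripper=0)

```text
time_s: 4.15
eef_pos: [0.4714, 0.2828, 0.0248]
ee_rot: [0.0, 0.45, 0.893, 0.0]
force: [-1.7, 1.1, 6.3]
grip_width: 0.0073
finger_force: 59.0
```

servo_tool(motion=[[[0,0,-0.5,0,0,0],[0,0,-1,0,0,0],[0,0,-1,0,0,0],[0,0,-1,0,0,0],[0,0,-1,0,0,0],[0,0,-1,0,0,0],[0,0,-1,0,0,0],[0,0,-1,0,0,0],[0,0,-0.5,0,0,0],[0,0,0,0,0,0]]])

```text
time_s: 5.15
eef_pos: [0.4716, 0.2828, 0.1052]
ee_rot: [0.0, 0.45, 0.893, 0.001]
force: [0.0, -0.0, -2.0]
grip_width: 0.007
finger_force: 58.4
```

```bash
python3 -c "
from h import *
plan(.643,.188,.104,0)
c=read_camera('scene');cv2.imwrite('pics/s2.png',c['frame'][100:340,100:440,::-1])"
```

```text
t 5.15 tool cm [-17.82   8.13   0.13] after turn [-9.48 17.14  0.12] rot [ 9.000e-02 -3.000e-02  3.653e+01] q7 0.21 w 0.007 F [ 0. -0. -2.] ff 58.44815254211426
```

View pics/s2.png

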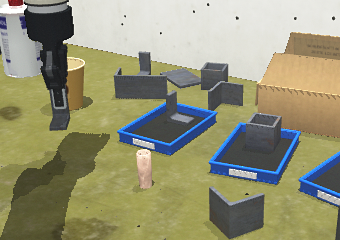

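The bracket hangs level in the gripper (crop pixel ~(60,115)), clear of the bench.

servo_tool(motion=[[[0,0,0,0,0,3],[0,0,0,0,0,6.1],[0,0,0,0,0,6.1],[0,0,0,0,0,6.1],[0,0,0,0,0,6.1],[0,0,0,0,0,6.1],[0,0,0,0,0,3.1],[-0.3,0.5,0,0,0,0],[-0.7,1.3,0,0,0,0],[-1.1,2,0,0,0,0]]])

```text
time_s: 6.2
eef_pos: [0.509, 0.2616, 0.1039]
ee_rot: [-0.0, 0.706, 0.708, -0.0]
force: [-0.4, -0.7, -1.9]
grip_width: 0.0074
finger_force: 58.6
```

servo_tool(motion=[[[-1.3,2.4,0,0,0,0],[-1.3,2.4,0,0,0,0],[-1.3,2.4,0,0,0,0],[-1.3,2.4,0,0,0,0],[-1.1,2,0,0,0,0],[-0.7,1.2,0,0,0,0],[-0.4,0.5,0,0,0,0],[0,0,0,0,0,0],[0,0,0,0,0,0],[0,0,0,0,0,0]]])

```text
time_s: 7.2
eef_pos: [0.6405, 0.1886, 0.104]
ee_rot: [-0.001, 0.707, 0.707, -0.0]
force: [-0.4, -0.7, -2.3]
grip_width: 0.0074
finger_force: 58.5
```

```bash
python3 -c "
from h import *
plan(.643,.188,.031,0)
c=read_camera('top');P=cloud(c);p=P[130:250,180:290].reshape(-1,3)
q=p[(p[:,2]<.3)&(p[:,2]>.03)&(np.abs(p[:,0]-.62)<.05)];print(q.min(0),q.max(0))
c=read_camera('scene');cv2.imwrite('pics/s3.png',c['frame'][60:340,150:500,::-1])"
```

```text
t 7.2 tool cm [-0.06  0.26  7.3 ] after turn [-0.06  0.25  7.3 ] rot [-0.1  -0.04  0.04] q7 -0.03 w 0.0074 F [-0.4 -0.7 -2.3] ff 58.51888954639435
[0.57808644 0.1491777  0.0784565 ] [0.66916126 0.20941578 0.29997711]
```

View pics/s3.png

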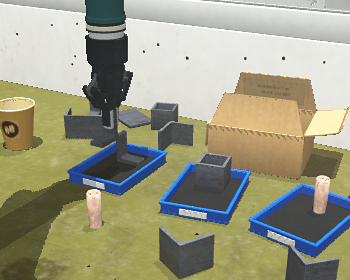

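The bracket is over the near half of its tray (crop ~(115,160)), upright and clear of its twin. I'll lower it.

servo_tool(motion=[[[0,0,0.6,0,0,0],[0,0,1,0,0,0],[0,0,1,0,0,0],[0,0,1,0,0,0],[0,0,1,0,0,0],[0,0,1,0,0,0],[0,0,0.8,0,0,0],[0,0,0.5,0,0,0],[0,0,0.2,0,0,0],[0,0,0,0,0,0]]])

```text
time_s: 8.3
eef_pos: [0.642, 0.1873, 0.0331]
ee_rot: [-0.0, 0.708, 0.707, -0.0]
force: [0.4, -0.2, -2.1]
grip_width: 0.0072
finger_force: 58.5
```

servo_tool(motion=[[[0,0,0.05,0,0,0],[0,0,0.05,0,0,0],[0,0,0.05,0,0,0],[0,0,0.05,0,0,0],[0,0,0,0,0,0],[0,0,0,0,0,0],[0,0,0,0,0,0],[0,0,0,0,0,0],[0,0,0,0,0,0],[0,0,0,0,0,0]]])

```text
time_s: 9.3
eef_pos: [0.642, 0.1873, 0.0313]
ee_rot: [0.0, 0.708, 0.707, 0.0]
force: [0.2, 0.5, -3.1]
grip_width: 0.0073
finger_force: 58.5
```

servo_tool(motion=[[[0,0,0.05,0,0,0],[0,0,0.05,0,0,0],[0,0,0,0,0,0],[0,0,0,0,0,0],[0,0,0,0,0,0],[0,0,0,0,0,0],[0,0,0,0,0,0],[0,0,0,0,0,0],[0,0,0,0,0,0],[0,0,0,0,0,0]]])

```text
time_s: 10.3
eef_pos: [0.6421, 0.1873, 0.0309]
ee_rot: [-0.0, 0.708, 0.707, 0.0]
force: [-2.6, -0.8, 6.5]
grip_width: 0.0073
finger_force: 59.8
```

The force has gone to +6.5 N, so the bracket has touched the floor. I'll release with a partial opening and lift.

servo_tool(motion=[[[0,0,0,0,0,0],[0,0,0,0,0,0],[0,0,0,0,0,0],[0,0,0,0,0,0],[0,0,0,0,0,0],[0,0,0,0,0,0],[0,0,0,0,0,0],[0,0,0,0,0,0],[0,0,0,0,0,0],[0,0,0,0,0,0]]], gripper=0.35)

```text
time_s: 11.3
eef_pos: [0.642, 0.1873, 0.0303]
ee_rot: [0.0, 0.708, 0.707, 0.0]
force: [0.5, 0.0, -0.8]
grip_width: 0.0302
finger_force: 0.0
```

servo_tool(motion=[[[0,0,-0.5,0,0,0],[0,0,-1,0,0,0],[0,0,-1.5,0,0,0],[0,0,-2,0,0,0],[0,0,-2,0,0,0],[0,0,-2,0,0,0],[0,0,-1,0,0,0],[0,0,-1,0,0,0],[0,0,0,0,0,0],[0,0,0,0,0,0]]])

```text
time_s: 12.3
eef_pos: [0.6416, 0.1873, 0.1401]
ee_rot: [-0.0, 0.707, 0.707, -0.0]
force: [-0.3, -0.3, -0.2]
grip_width: 0.0299
finger_force: 0.0
```

```bash
python3 -c "
from h import *
plan(.4677,.100,.142,12)
c=read_camera('wrist');P=cloud(c).reshape(-1,3)
for lo,hi in((.01,.018),(.061,.074)):
    q=P[(np.abs(P[:,0]-.63)<.05)&(np.abs(P[:,1]-.188)<.045)&(P[:,2]>lo)&(P[:,2]<hi)]
    if len(q)>5: print(len(q),q[:,2].max(),cv2.minAreaRect((q[:,:2]*1000).astype(np.float32)))
"
```

```text
t 12.3 tool cm [ -8.75 -17.38  -0.18] after turn [ -4.93 -18.83  -0.19] rot [ -0.03   0.   -12.06] q7 -0.05 w 0.0299 F [-0.3 -0.3 -0.2] ff 0.0
1893 0.01799532376375923 ((612.7613525390625, 187.78099060058594), (89.61811828613281, 65.45050811767578), 89.88893127441406)
475 0.06489176781293074 ((641.897216796875, 188.69107055664062), (28.447492599487305, 7.5308942794799805), 89.929931640625)
```

The bracket stands at (0.642, 0.189), square in the tray. Next the nozzle, with no turn needed.

servo_tool(motion=[[[-0.4,-0.9,0,0,0,0],[-0.9,-1.8,0,0,0,0],[-1.3,-2.5,0,0,0,0],[-1.3,-2.5,0,0,0,0],[-1.3,-2.5,0,0,0,0],[-1.3,-2.5,0,0,0,0],[-1.1,-2.3,0,0,0,0],[-0.75,-1.6,0,0,0,0],[-0.4,-0.8,0,0,0,0],[0,0,0,0,0,0]]], gripper=0.8, newtons=40)

```text
time_s: 13.35
eef_pos: [0.4661, 0.0992, 0.14]
ee_rot: [-0.001, 0.708, 0.706, -0.001]
force: [-0.5, -0.1, -1.3]
grip_width: 0.0683
finger_force: 0.0
```

```bash
python3 -c "
from h import *
plan(.4677,.100,.023,0)
c=read_camera('wrist');P=cloud(c).reshape(-1,3)
q=P[(np.hypot(P[:,0]-.4677,P[:,1]-.1)<.03)&(P[:,2]>.055)&(P[:,2]<.07)]
print(len(q),q[:,2].max(),cv2.minAreaRect((q[:,:2]*1000).astype(np.float32)))
"
```

```text
t 13.35 tool cm [ 0.09  0.19 11.7 ] after turn [ 0.08  0.16 11.7 ] rot [-0.12  0.03 -0.12] q7 0.04 w 0.0683 F [-0.5 -0.1 -1.3] ff 0.0
500 0.06233980742202794 ((467.2019958496094, 101.30615234375), (23.75827980041504, 23.171875), 89.88893127441406)
```

servo_tool(motion=[[[0.15,0.15,0.7,0,0,0],[0,0,1.4,0,0,0],[0,0,1.6,0,0,0],[0,0,1.6,0,0,0],[0,0,1.6,0,0,0],[0,0,1.6,0,0,0],[0,0,1.5,0,0,0],[0,0,1.1,0,0,0],[0,0,0.5,0,0,0],[0,0,0,0,0,0]]])

```text
time_s: 14.4
eef_pos: [0.4695, 0.1016, 0.0235]
ee_rot: [-0.0, 0.708, 0.707, -0.0]
force: [-0.5, 0.2, -0.1]
grip_width: 0.0686
finger_force: 0.0
```

servo_tool(motion=[[[0,0,0,0,0,0],[0,0,0,0,0,0],[0,0,0,0,0,0],[0,0,0,0,0,0],[0,0,0,0,0,0],[0,0,0,0,0,0],[0,0,0,0,0,0],[0,0,0,0,0,0],[0,0,0,0,0,0],[0,0,0,0,0,0]]], gripper=0)

```text
time_s: 15.4
eef_pos: [0.4696, 0.1017, 0.0248]
ee_rot: [0.0, 0.708, 0.707, 0.0]
force: [-0.1, 0.4, 6.5]
grip_width: 0.023
finger_force: 39.5
```

servo_tool(motion=[[[0,0,-0.5,0,0,0],[0,0,-1,0,0,0],[0,0,-1.5,0,0,0],[0,0,-2,0,0,0],[0,0,-2,0,0,0],[0,0,-2,0,0,0],[0,0,-1.5,0,0,0],[0,0,-1,0,0,0],[0,0,-0.5,0,0,0],[0,0,0,0,0,0]]])

```text
time_s: 16.4
eef_pos: [0.4695, 0.1017, 0.1448]
ee_rot: [0.0, 0.707, 0.707, 0.0]
force: [0.6, 0.5, -1.1]
grip_width: 0.0231
finger_force: 39.2
```

```bash
python3 -c "
from h import *
plan(.6226,-.1995,.14,0)
c=read_camera('scene');cv2.imwrite('pics/s4.png',c['frame'][60:340,150:500,::-1])"
```

```text
t 16.4 tool cm [-30.1   15.34   0.48] after turn [-30.12  15.31   0.48] rot [ 0.05 -0.02 -0.06] q7 0.04 w 0.0231 F [ 0.6  0.5 -1.1] ff 39.235952496528625
```

View pics/s4.png

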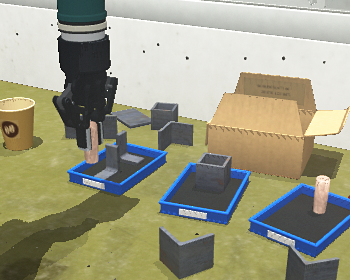

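The nozzle is held upright at crop ~(92,145), and the bracket stands in its tray beside its twin. I'll carry the nozzle across.

servo_tool(motion=[[[-0.4,0.2,0,0,0,0],[-1,0.5,0,0,0,0],[-1.6,0.8,0,0,0,0],[-2,1,0,0,0,0],[-2,1,0,0,0,0],[-2,1,0,0,0,0],[-2,1,0,0,0,0],[-2,1,0,0,0,0],[-2,1,0,0,0,0],[-2,1,0,0,0,0]]])

```text
time_s: 17.45
eef_pos: [0.5542, -0.0708, 0.1436]
ee_rot: [-0.0, 0.708, 0.706, -0.001]
force: [-0.9, -1.1, -1.0]
grip_width: 0.0229
finger_force: 39.2
```

servo_tool(motion=[[[-2,1,0,0,0,0],[-2,1,0,0,0,0],[-2,1,0,0,0,0],[-2,1,0,0,0,0],[-2,1,0,0,0,0],[-1.6,0.9,0,0,0,0],[-1,0.6,0,0,0,0],[-0.5,0.3,0,0,0,0],[0,0,0,0,0,0],[0,0,0,0,0,0]]])

```text
time_s: 18.45
eef_pos: [0.6215, -0.1987, 0.1439]
ee_rot: [-0.001, 0.707, 0.707, -0.0]
force: [0.0, -0.7, -0.9]
grip_width: 0.023
finger_force: 39.2
```

```bash
python3 -c "
from h import *
plan(.6226,-.1995,.032,0)
c=read_camera('scene');cv2.imwrite('pics/s5.png',c['frame'][60:340,250:600,::-1])"
```

```text
t 18.45 tool cm [-0.09  0.13 11.19] after turn [-0.08  0.11 11.19] rot [-0.07 -0.06 -0.03] q7 0.52 w 0.023 F [ 0.  -0.7 -0.9] ff 39.2356538772583
```

View pics/s5.png

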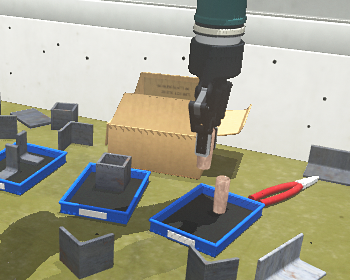

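The nozzle is held upright at crop (203,155), above the near half of the nozzle tray, with the twin at (221,195). I'll lower it.

servo_tool(motion=[[[0,0,0.7,0,0,0],[0,0,1.4,0,0,0],[0,0,1.6,0,0,0],[0,0,1.6,0,0,0],[0,0,1.6,0,0,0],[0,0,1.6,0,0,0],[0,0,1.3,0,0,0],[0,0,0.8,0,0,0],[0,0,0.4,0,0,0],[0,0,0,0,0,0]]])

```text
time_s: 19.5
eef_pos: [0.6219, -0.1997, 0.0339]
ee_rot: [-0.0, 0.708, 0.707, -0.0]
force: [0.6, -0.7, -0.3]
grip_width: 0.0233
finger_force: 39.2
```

servo_tool(motion=[[[0,0,0.05,0,0,0],[0,0,0.05,0,0,0],[0,0,0.05,0,0,0],[0,0,0,0,0,0],[0,0,0,0,0,0],[0,0,0,0,0,0],[0,0,0,0,0,0],[0,0,0,0,0,0],[0,0,0,0,0,0],[0,0,0,0,0,0]]])

```text
time_s: 20.5
eef_pos: [0.622, -0.1997, 0.0328]
ee_rot: [0.0, 0.708, 0.707, 0.0]
force: [0.7, 0.5, -0.8]
grip_width: 0.0232
finger_force: 39.2
```

servo_tool(motion=[[[0,0,0.05,0,0,0],[0,0,0.05,0,0,0],[0,0,0.05,0,0,0],[0,0,0,0,0,0],[0,0,0,0,0,0],[0,0,0,0,0,0],[0,0,0,0,0,0],[0,0,0,0,0,0],[0,0,0,0,0,0],[0,0,0,0,0,0]]])

```text
time_s: 21.5
eef_pos: [0.622, -0.1997, 0.0313]
ee_rot: [0.0, 0.708, 0.707, 0.0]
force: [1.5, 0.9, 0.0]
grip_width: 0.0229
finger_force: 39.2
```

servo_tool(motion=[[[0,0,0.05,0,0,0],[0,0,0.05,0,0,0],[0,0,0,0,0,0],[0,0,0,0,0,0],[0,0,0,0,0,0],[0,0,0,0,0,0],[0,0,0,0,0,0],[0,0,0,0,0,0],[0,0,0,0,0,0],[0,0,0,0,0,0]]])

```text
time_s: 22.5
eef_pos: [0.6221, -0.1997, 0.0309]
ee_rot: [0.0, 0.708, 0.707, 0.0]
force: [-1.8, 0.2, 4.8]
grip_width: 0.0232
finger_force: 39.5
```

Contact with the floor. Release and retreat.

servo_tool(motion=[[[0,0,0,0,0,0],[0,0,0,0,0,0],[0,0,0,0,0,0],[0,0,0,0,0,0],[0,0,0,0,0,0],[0,0,0,0,0,0],[0,0,0,0,0,0],[0,0,0,0,0,0],[0,0,0,0,0,0],[0,0,0,0,0,0]]], gripper=0.5)

```text
time_s: 23.5
eef_pos: [0.622, -0.1997, 0.0303]
ee_rot: [0.0, 0.708, 0.707, 0.0]
force: [-0.3, 0.6, 0.5]
grip_width: 0.0428
finger_force: 0.0
```

servo_tool(motion=[[[0,0,-0.5,0,0,0],[0,0,-1,0,0,0],[0,0,-2,0,0,0],[0,0,-2.5,0,0,0],[0,0,-2.5,0,0,0],[0,0,-2.5,0,0,0],[0,0,-2.5,0,0,0],[0,0,-1.5,0,0,0],[0,0,-0.7,0,0,0],[0,0,0,0,0,0]]])

```text
time_s: 24.5
eef_pos: [0.6224, -0.1998, 0.1883]
ee_rot: [0.001, 0.708, 0.707, 0.0]
force: [0.6, 0.5, 0.0]
grip_width: 0.0426
finger_force: 0.0
```

```bash
python3 -c "
from h import *
plan(.6226,-.1995,.032,0)
c=read_camera('scene');cv2.imwrite('pics/s6.png',c['frame'][60:340,150:600,::-1])
P=cloud(read_camera('wrist')).reshape(-1,3)
q=P[(np.hypot(P[:,0]-.622,P[:,1]+.2)<.03)&(P[:,2]>.06)&(P[:,2]<.08)]
print(len(q),q[:,2].max(),cv2.minAreaRect((q[:,:2]*1000).astype(np.float32)))"
```

```text
t 24.5 tool cm [ 0.03 -0.   15.63] after turn [ 0.03  0.02 15.63] rot [ 0.09  0.02 -0.07] q7 0.5 w 0.0426 F [0.6 0.5 0. ] ff 0.0
377 0.06839314410978603 ((621.3125610351562, -199.75486755371094), (23.199209213256836, 23.150447845458984), 89.0390853881836)
```

View pics/s6.png

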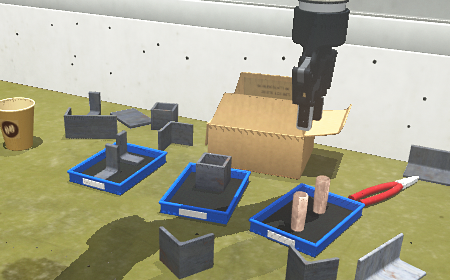

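Both nozzles stand upright in the right tray (crop (299,212) and (321,195)), and both brackets stand in the left tray ((113,165) and (124,150)). The gripper is clear, so I'll hand the job in.

```bash
python3 -c "
from cell import robot
print(robot.job_done())"
```

```text
the job is handed in; nothing more can be done
None
```

The job is handed in at about 25 s on the robot's clock: the nozzle and the bracket each stand upright in the tray with their twin, released and with the gripper clear (the hand-in call gave no verdict).

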